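Slide the wheel tray into the clean-air box

ROBOT

A 7-joint arm with a two-finger parallel gripper is mounted at the origin on the work surface. World frame = base frame: x ahead of the robot, y to its left, z up, the work surface at z = 0. Lengths are in m, angles in rad, forces in N, time in s.
With the tool pointing down it reaches from about 0.4 to 0.925 m from the base axis. Payload 4.1 kg.
Tool frame: the origin (TCP) lies between the finger pads; the fingertips stand 11 mm ahead of it and the grasp point (between the pads) lies 8 mm behind it; z points along the fingers, x is the direction in which the jaws open and shut, and the axes are right-handed (so a half turn about z gives the same grasp; the last joint's range is limited). The gripper opens to 85 mm and grips with 20 to 120 N. Pads are 22 mm wide; open, the fingers measure 114 mm over their backs; the gripper's body (76 mm by 85 mm) begins 54 mm behind the grasp point. The pads swing forward as they close: fully open they stand 13 mm farther back than shut.
Start: joints at [1.133, 0.398, 0.045, 1.537, -0.019, 1.207, -0.051], TCP at [0.216, -0.613, 0.242] pointing down, gripper open.
Joint ranges: [-2.82, 2.82], [-0.49, 2.23], [-1.37, 1.46], [0, 2.46], [-1.36, 4.5], [0.23, 2], [-2.94, 2.94]. Speed limits (rad/s): [2.57, 2.57, 3.14, 3.14, 3.14, 3.14, 3.14].

INTERFACE

Orientations are given as a rotation vector (axis times angle).
In Python, from plant import ctrl gives the robot as it stands.
- The arm moves only by the tool jog_arm, never from a script. Its argument "plan" is a list of rows, each an object with "rot": the turn, a rotation vector about the world's x, y, z in rad, a list of three; "slide": the shift along the world's x, y, z in cm, a list of three; "gripper": the gripper command: -1 is fully open, 1 is shut, values between are in proportion. In form: [{"rot": [wx, wy, wz], "slide": [dx, dy, dz], "gripper": gripper}, ...]. A call has 1 to 10 rows; each row shifts and turns the pose as measured when the row begins; what a row does not reach is not made up. A row lasts 1/10 s, in which the tool goes at most 50 mm and 8.59 degrees, less where a joint would pass 70% of its speed; a pose out of reach is approached as far as the arm can. A call is refused whole if a number of a shift passes 5 or a number of a turn 0.15, either way. A call with a gripper value outside its range is refused whole. The fingers move at their own pace and stop on an object; the grip force is fixed at half the most. Time passes only in rows, so rows that do not move let the fingers close. It gives the time, the measured TCP pose, the force and the opening at its end, in the units of the state.
- ctrl.get_obs(): the state, without advancing time (a new reading comes with each control period).
- ctrl.capture(name): name is "scene" or "top" or "wrist"; returns the picture (384x512x3 uint8, red, green, blue); there is no depth.
- ctrl.get_calibration(name): a dict with "intrinsics" (3x3 intrinsics, pixels), "position" and "attitude" of the camera in the world. Camera axes: x right, y up, looking along -z (the intrinsics and any distortion apply to the point x, -y, -z); pixel columns grow to the right and rows downward; lengths in m; the calibration is good to about 2 mm. A picture is of the moment at which its call begins: read the wrist's pose just before it. get_calibration takes no time and is no camera call; for the wrist camera it gives the pose at the moment of the call.
- ctrl.job_done(): hands the job in, once; it reports no verdict.
The state is a dict: "clock": time; "joints": joint angles; "joint_velocities": joint speeds; "joint_torque": joint torques, N m; "position": TCP position; "tcp_rot": TCP orientation; "force": force on the tool from outside, world axes, zero at the start; "moment": the same for the moment, N m; "width": finger opening in m.
Only numpy, scipy, OpenCV 4.12 (cv2) and the standard library are available. Lean on these libraries where they do the work, as an engineer would, in place of code of your own. Each camera call takes 0.05 s, during which the arm holds its last target.

TASK

Put the turned pearwood tray of third wheels away in the clean-air box: with the fingertips, push it gently along the slate, in under the hanging blue flap, far enough that the flap is free of it, then draw the fingers out so that the flap falls fully shut behind the tray. The tray stays flat on the slate all the way, never lifted or tipped, and the other things on the bench are left where they are.

Things in the scene. Friction and masses are not known exactly. Their poses are not given: they have to be found in the camera images.
- tray: The round turned pearwood tray with three small brass third wheels fixed in it: outside diameter 78 mm, 18 mm high, upright outer wall 5 mm thick, wheels and pivots all below the rim; about 0.1 to 0.17 kg, slides on the slate. It starts on the slate in front of the flap. Origin: centre of its underside (z = 0 on the slate), z up.
- box: Clean-air box: clear acrylic in an aluminium frame, grey fan housing at the back, fixed to the bench. No floor, no sill: inside is the same slate. Origin: on the slate, mid-width, straight under the flap's hinge pin, in the plane of the mouth; +x points level inward through the mouth (the tray starts on the -x side), z up. Outside 304 mm wide, 200 mm high; front posts 12 mm square at y = +-146 mm.
- hinge_pin (a point): Middle of the level hinge pin of the flap, 180 mm above the slate (box frame 0, 0, 180 mm; same axes). The mouth is the whole front under it: 280 mm wide (264 mm between the hinge lugs in its upper corners); the aluminium lintel lies above the pin, 188 to 200 mm high.
- inside (a point): Point on the slate inside the box, 120 mm behind the mouth plane, mid-width; same axes as the box. Free slate inside: 280 mm wide, back to the white rear filter 238 mm behind the mouth; the clear roof is 194 mm above the slate.
- flap (a joint): Angle of the translucent blue flap, rad: 0 hanging shut, growing as it is pushed inward (+x of the box) to at most 1.45; it cannot swing outward. Stiff sheet 262 mm wide, 3 mm thick, 0.17 kg, no spring or catch: a push under 2 N opens it, its weight shuts it within about a second.
- flap_edge (a point): Middle of the flap's straight lower edge, 168 mm below the pin (12 mm above the slate when shut, an air gap). It rides up over the tray's rim. It passes rim height (18 mm) 45 mm inside the mouth: a tray whose back is less deep than that (centre less than about 84 mm inside) props the flap open.
- tin: Open tin box of minute wheels, 85 x 60 x 26 mm; leave alone. Origin: centre of the underside.
- block: Round black iron bench block, 72 mm diameter, 30 mm high; leave alone. Origin: centre of the underside.
- clip: Chromed spring clip on a round black foot (48 mm diameter) gripping a brass strike rack, 100 mm high, rack about 100 mm long; leave alone. Origin: centre of the underside of the foot.
- barrel: Brass spring barrel with a toothed edge, about 50 mm diameter, 26 mm high; leave alone. Origin: centre of the underside.
- loupe: Black eye loupe standing on its small end, 34 mm diameter at the top, 30 mm high; leave alone. Origin: centre of the underside.
- oiler: Dark red oil cup with a steel lid, 36 mm diameter, 22 mm high; leave alone. Origin: centre of the underside.
- driver: Screwdriver lying on the slate some way to the left of the box, 130 mm long; leave alone. Origin on its underside.
Things that resemble listed ones, but are neither listed nor needed, are in the scene too. Several things look just like the tray: the one meant starts farthest to the robot's left.

How it is judged:
By the outcome, as a careful person would: the job done as asked, in the order asked, and still so for the second after the job is handed in, with the robot touching nothing.
It also fails if it takes over 48 s, if anything falls off the work surface, if the arm or the gripper's body presses on something with over 40 N, if the wrist force passes 120 N, or if a joint passes its speed limit or range.

## Working session

There is one attempt and no reset: what is moved stays moved. The work goes in short steps, Python scripts to look and compute and a tool call to move; the robot and the scene stay as the last step left them, time stands still between calls to the robot, and variables do not carry over. Pictures are saved under pics/ and viewed, and the job is handed in when it is done.

Besides the shell and the picture viewer there is one more tool, called after "Emit:" by a JSON object that holds its "api" and its "payload". jog_arm: Moves the arm, as the interface text tells. Its arguments: {"type":"object","properties":{"plan":{"type":"array"}},"required":["plan"]}

```bash
mkdir -p pics; ls
python3 - <<'E'
from plant import ctrl
import cv2
o=ctrl.get_obs(); print({k:(o[k]) for k in('clock','position','tcp_rot','force','width')})
for n in('scene','top','wrist'):
    im=ctrl.capture(n); cv2.imwrite(f'pics/{n}0.png',cv2.cvtColor(im,cv2.COLOR_RGB2BGR))
    print(n,ctrl.get_calibration(n))
E
```

```text
pics
{'clock': 0.0, 'position': array([ 0.21586132, -0.61245771,  0.24126559]), 'tcp_rot': array([-2.56341748,  1.8143946 ,  0.00262649]), 'force': array([ 0.54420467, -0.00613726, -0.35909339]), 'width': 0.08570340021552568}
scene {'intrinsics': array([[385.20553162,   0.        , 257.78724596],
       [  0.        , 385.20553162, 190.30225393],
       [  0.        ,   0.        ,   1.        ]]), 'position': array([0.39420569, 0.51388064, 1.0612411 ]), 'attitude': array([ 0.11287149, -0.62273456, -2.76391451])}
top {'intrinsics': array([[383.37769326,   0.        , 253.02477741],
       [  0.        , 383.37769326, 186.54689644],
       [  0.        ,   0.        ,   1.        ]]), 'position': array([0.47459543, 0.06392359, 1.02048387]), 'attitude': array([ 0.06631302, -0.03796685, -1.55434838])}
wrist {'intrinsics': array([[290.2603162 ,   0.        , 257.57728153],
       [  0.        , 290.2603162 , 190.02993588],
       [  0.        ,   0.        ,   1.        ]]), 'position': array([ 0.27905817, -0.59194188,  0.37221143]), 'attitude': array([-0.2316618 ,  0.16518971, -1.22369607])}
```

View pics/scene0.png

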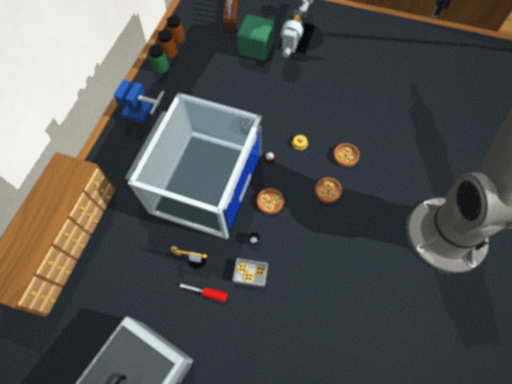

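View pics/top0.png

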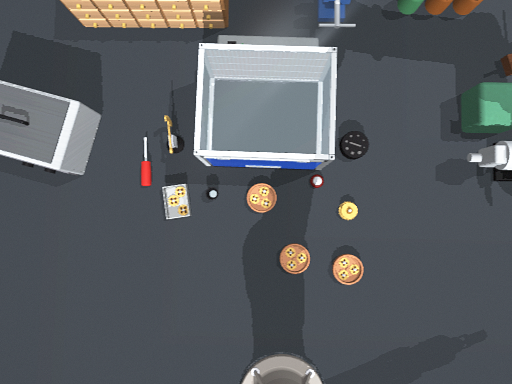

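View pics/wrist0.png

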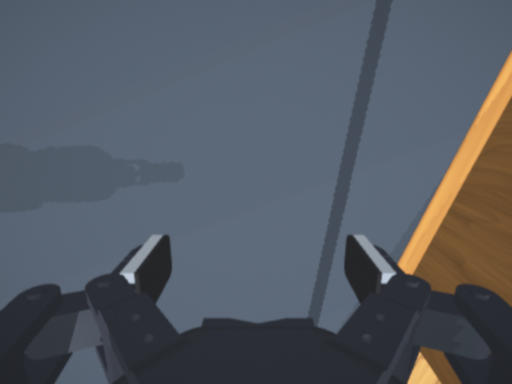

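The top view has the image's left as the robot's left. The three tray lookalikes are at (262,198), (295,258) and (348,269). The leftmost, (262,198), is right in front of the flap, which spans about (197,160) to (333,163). I'll zoom in to measure it precisely.

```bash
cat > h.py <<'E'
import numpy as np, cv2
from scipy.spatial.transform import Rotation as R
from plant import ctrl
def cal(n):
    c=ctrl.get_calibration(n); return c['intrinsics'],np.array(c['position']),R.from_rotvec(c['attitude'])
def p2w(n,u,v,z,c=None):
    K,p,r=c or cal(n); d=r.apply([(u-K[0,2])/K[0,0],-(v-K[1,2])/K[1,1],-1]); return p+d*(z-p[2])/d[2]
def w2p(n,P,c=None):
    K,p,r=c or cal(n); q=r.inv().apply(np.asarray(P,float)-p); q=np.atleast_2d(q)
    return np.c_[K[0,0]*q[:,0]/-q[:,2]+K[0,2],K[1,1]*-q[:,1]/-q[:,2]+K[1,2]]
def crop(src,dst,x0,y0,x1,y1,s):
    im=cv2.imread(src)[y0:y1,x0:x1]; cv2.imwrite(dst,cv2.resize(im,None,fx=s,fy=s,interpolation=cv2.INTER_CUBIC))
E
python3 - <<'E'
from h import *
crop('pics/top0.png','pics/topz.png',150,30,380,230,3)
crop('pics/scene0.png','pics/scenez.png',120,80,300,280,3)
for u,v in[(262,198),(295,258),(348,269)]: print(p2w('top',u,v,.018))
E
```

```text
[0.51159888 0.05864831 0.018     ]
[ 0.35788181 -0.02888564  0.018     ]
[ 0.3323746  -0.16524498  0.018     ]
```

View pics/topz.png

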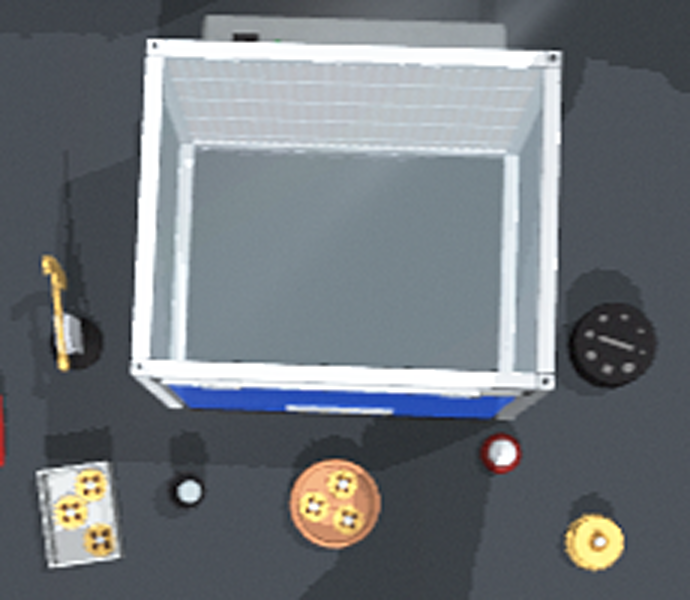

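View pics/scenez.png

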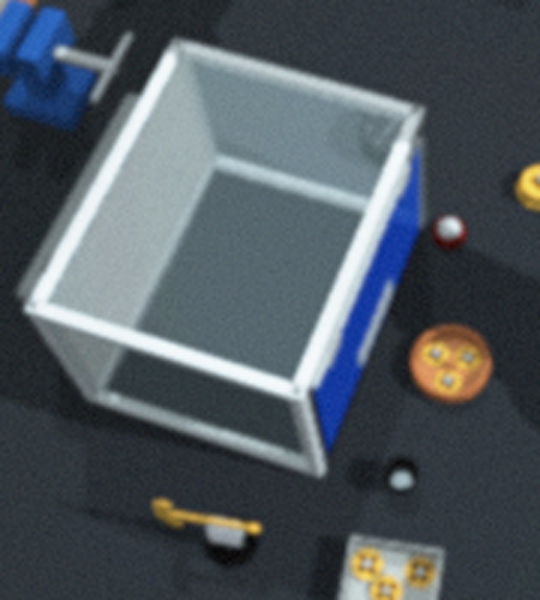

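Run:
```python
from h import *
g=lambda a,b,z:p2w('top',150+a/3,30+b/3,z)
FL=g(132,376,.2);FR=g(554,391,.2);BL=g(147,39,.2);BR=g(563,52,.2)
print(FL,FR,BL,BR,np.linalg.norm(FL-FR)); d=FL-FR; yaw=np.arctan2(-d[0],d[1]);print('yaw',yaw, 'mid',(FL+FR)/2)
fl=g(183,408,.012);fr=g(502,419,.012);print('flap',fl,fr,np.linalg.norm(fl-fr),(fl+fr)/2)
# tray
print('tray',g(335,504,.018))
for nm,q in dict(loupe=(188,491,.03),oiler=(501,453,.022),tin=(78,514,.026),barrel=(597,542,.026),block=(614,343,.03),clipfoot=(78,343,.01)).items(): print(nm,g(*q))
s=lambda a,b,z:p2w('scene',120+a/3,80+b/3,z)
print('scene tray',s(452,361,.018),'corner FL',s(302,392,.2),'FR',s(424,108,.2),'postbase L',s(322,475,0))
im=cv2.imread('pics/top0.png');hsv=cv2.cvtColor(im,cv2.COLOR_BGR2HSV)
```

```text
[0.59486332 0.20799079 0.2       ] [ 0.58821261 -0.09515287  0.2       ] [0.84464805 0.20358497 0.2       ] [ 0.83746053 -0.1011437   0.2       ] 0.30321659974542664
yaw -0.02193562081115899 mid [0.59153797 0.05641896 0.2       ]
flap [0.59455058 0.19504237 0.012     ] [ 0.58883012 -0.08612245  0.012     ] 0.2812230095957407 [0.59169035 0.05445996 0.012     ]
tray [0.51158518 0.05951959 0.018     ]
loupe [0.52037773 0.18666702 0.03      ]
oiler [ 0.55800193 -0.08392351  0.022     ]
tin [0.49911013 0.28230705 0.026     ]
barrel [ 0.48216888 -0.16599397  0.026     ]
block [ 0.6543105  -0.17976217  0.03      ]
clipfoot [0.65165125 0.29035557 0.01      ]
scene tray [0.51175659 0.06400062 0.018     ] corner FL [0.59817688 0.20568276 0.2       ] FR [ 0.59026113 -0.09001356  0.2       ] postbase L [0.59703339 0.20902479 0.        ]
```

Emit:
{"api": "jog_arm", "payload": {"plan": [{"rot": [0,0,0.15],"slide": [2.3,3,0],"gripper": 0},{"rot": [0,0,0.15],"slide": [2.3,3,0],"gripper": 0},{"rot": [0,0,0.15],"slide": [2.3,3,0],"gripper": 0},{"rot": [0,0,0.15],"slide": [2.3,3,0],"gripper": 0},{"rot": [0,0,0.15],"slide": [2.3,3,0],"gripper": 0},{"rot": [0,0,0.15],"slide": [2.3,3,0],"gripper": 0},{"rot": [0,0,0.15],"slide": [2.3,3,0],"gripper": 0},{"rot": [0,0,0.15],"slide": [2.3,3,0],"gripper": 0},{"rot": [0,0,0.15],"slide": [2.3,3,0],"gripper": 0},{"rot": [0,0,0.15],"slide": [2.3,3,0],"gripper": 0}]}}

```text
clock: 1.15
position: [0.4441, -0.3045, 0.2381]
tcp_rot: [3.108, 0.42, -0.007]
force: [1.1, 0.2, 0.4]
width: 0.0425
```

Emit:
{"api": "jog_arm", "payload": {"plan": [{"rot": [0,0,0.142],"slide": [-0.4,4.1,0],"gripper": 0},{"rot": [0,0,0.142],"slide": [-0.4,4.1,0],"gripper": 0},{"rot": [0,0,0.142],"slide": [-0.4,4.1,0],"gripper": 0},{"rot": [0,0,0.142],"slide": [-0.4,4.1,0],"gripper": 0},{"rot": [0,0,0.142],"slide": [-0.4,4.1,0],"gripper": 0},{"rot": [0,0,0.142],"slide": [-0.4,4.1,0],"gripper": 0},{"rot": [0,0,0.142],"slide": [-0.4,4.1,0],"gripper": 0},{"rot": [0,0,0.142],"slide": [-0.4,4.1,0],"gripper": 0},{"rot": [0,0,0.142],"slide": [-0.4,4.1,0],"gripper": 0}]}}

```text
clock: 2.05
position: [0.4075, 0.0791, 0.2368]
tcp_rot: [2.181, 2.251, 0.001]
force: [1.5, -1.1, -0.3]
width: 0.0426
```

Run:
```python
from h import *
o=ctrl.get_obs();print(o['clock'],o['position'],o['joints'],R.from_rotvec(o['tcp_rot']).as_matrix())
```

```text
2.05 [0.40746316 0.07909113 0.2368052 ] [ 0.50740017 -0.01298439 -0.79153997  2.04971596 -0.0036992   1.09702403
  1.31995503] [[-0.03157522  0.99948631  0.0054874 ]
 [ 0.99949003  0.03160055 -0.00459157]
 [-0.00476261  0.00533962 -0.9999744 ]]
```

Emit:
{"api": "jog_arm", "payload": {"plan": [{"rot": [0,-0.14,-0.05],"slide": [0,-0.6,0],"gripper": 0},{"rot": [0,-0.14,0],"slide": [0,-0.6,0],"gripper": 0},{"rot": [0,-0.14,0],"slide": [0,-0.5,0],"gripper": 0},{"rot": [0,-0.14,0],"slide": [0,0,-2],"gripper": 0},{"rot": [0,-0.14,0],"slide": [0,0,-2],"gripper": 0},{"rot": [0,-0.14,0],"slide": [0,0,-2],"gripper": 0}]}}

```text
clock: 2.65
position: [0.4483, 0.0911, 0.2183]
tcp_rot: [1.814, 1.827, 0.667]
force: [-0.5, -0.4, 0.0]
width: 0.0428
```

Run:
```python
from h import *
o=ctrl.get_obs();print(o['clock'],o['position'],o['joints'],R.from_rotvec(o['tcp_rot']).as_matrix())
for n in('scene','top','wrist'):
    cv2.imwrite(f'pics/{n}1.png',cv2.cvtColor(ctrl.capture(n),cv2.COLOR_RGB2BGR))
crop('pics/scene1.png','pics/scene1z.png',120,80,420,280,2.6)
```

```text
2.65 [0.44827879 0.09110589 0.21834948] [ 0.73388577 -0.38024487 -1.00038202  2.45564973 -0.46507211  0.24236997
  1.64829074] [[-0.00834837  0.76738314  0.64113448]
 [ 0.99995501  0.003519    0.00880872]
 [ 0.00450351  0.64117918 -0.76737799]]
```

View pics/scene1z.png

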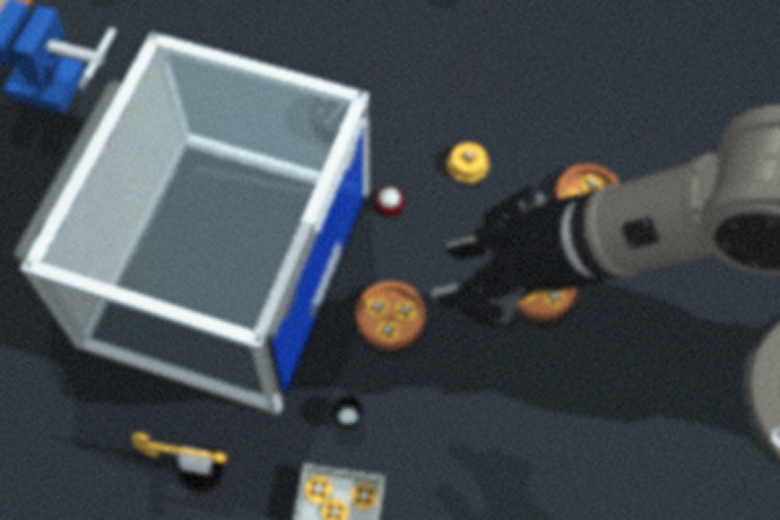

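View pics/wrist1.png

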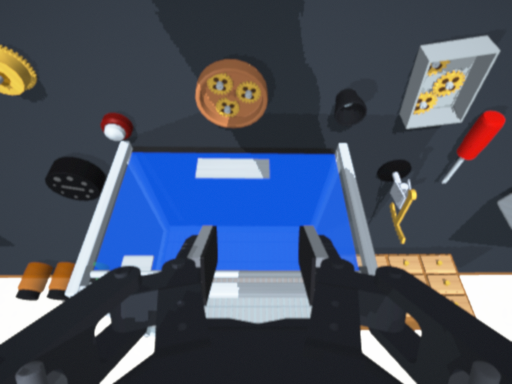

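View pics/top1.png

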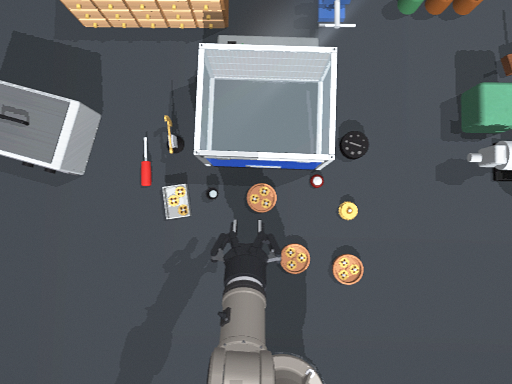

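Emit:
{"api": "jog_arm", "payload": {"plan": [{"rot": [0,0.08,0],"slide": [-0.1,-0.8,-2],"gripper": 0},{"rot": [0,0.08,0],"slide": [-0.1,-0.8,-2],"gripper": 0},{"rot": [0,0.08,0],"slide": [-0.1,-0.8,-2],"gripper": 0},{"rot": [0,0,0],"slide": [0,-0.5,-2],"gripper": 0},{"rot": [0,0,0],"slide": [0,0,-2],"gripper": 0},{"rot": [0,0,0],"slide": [0,0,-2],"gripper": 0}]}}

```text
clock: 3.4
position: [0.4393, 0.0462, 0.1261]
tcp_rot: [1.996, 1.957, 0.411]
force: [-0.3, -0.7, 0.4]
width: 0.0428
```

```bash
cat >> h.py <<'E'
def st():
    o=ctrl.get_obs();m=R.from_rotvec(o['tcp_rot']).as_matrix()
    print(o['clock'],o['position'].round(4),'j',o['joints'].round(2),'F',o['force'].round(1));print('phi',np.arctan2(np.hypot(m[0,2],m[1,2]),-m[2,2]).round(3),'z',m[:,2].round(3),'x',m[:,0].round(3))
    return o,m
E
python3 -c "
from h import *
st()"
```

```text
3.4 [0.4393 0.0462 0.1261] j [ 1.05  0.   -1.34  2.41  0.43  0.35  0.89] F [-0.3 -0.7  0.4]
phi 0.429 z [ 0.416 -0.023 -0.909] x [ 0.023  1.    -0.015]
```

Emit:
{"api": "jog_arm", "payload": {"plan": [{"rot": [0,0.08,0],"slide": [0.1,0.4,0],"gripper": 0},{"rot": [0,0.08,0],"slide": [0.1,0.4,0],"gripper": 0},{"rot": [0,0.08,0],"slide": [0.1,0.4,0],"gripper": 0},{"rot": [0,0,0],"slide": [0,0.2,-1],"gripper": 0},{"rot": [0,0,0],"slide": [0,0,-2],"gripper": 0},{"rot": [0,0,0],"slide": [0,0,-2],"gripper": 0}]}}

```text
clock: 4.0
position: [0.4457, 0.0491, 0.0696]
tcp_rot: [2.145, 2.075, 0.15]
force: [-0.2, -0.0, 0.1]
width: 0.0427
```

```bash
python3 -c "
from h import *
st()
cv2.imwrite('pics/scene2.png',cv2.cvtColor(ctrl.capture('scene'),cv2.COLOR_RGB2BGR))
cv2.imwrite('pics/wrist2.png',cv2.cvtColor(ctrl.capture('wrist'),cv2.COLOR_RGB2BGR))
crop('pics/scene2.png','pics/scene2z.png',120,80,420,280,2.6)"
```

```text
4.0 [0.4457 0.0491 0.0696] j [ 0.72  0.36 -1.11  2.27  0.72  0.67  0.62] F [-0.2 -0.   0.1]
phi 0.183 z [ 0.178 -0.04  -0.983] x [ 0.036  0.999 -0.034]
```

View pics/scene2z.png

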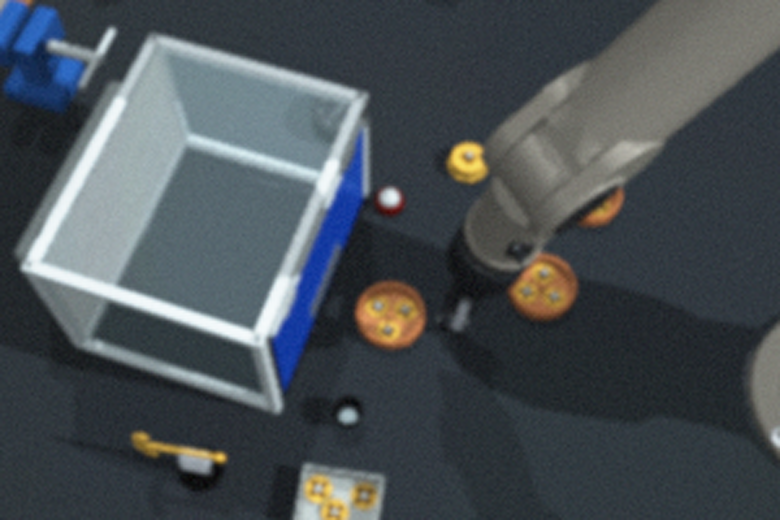

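View pics/wrist2.png

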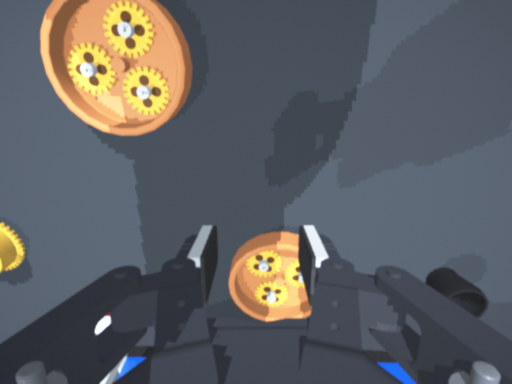

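Emit:
{"api": "jog_arm", "payload": {"plan": [{"rot": [0.018,0,0.007],"slide": [0,0.6,-1],"gripper": 0},{"rot": [0.018,0,0.007],"slide": [0,0.5,-1.2],"gripper": 0},{"rot": [0,0,0],"slide": [0,0,-1.2],"gripper": 0},{"rot": [0,0,0],"slide": [0,0,-1],"gripper": 0},{"rot": [0,0,0],"slide": [0,0,0],"gripper": 0}]}}

```text
clock: 4.6
position: [0.4463, 0.0566, 0.0238]
tcp_rot: [2.151, 2.099, 0.182]
force: [-0.1, 0.2, -0.1]
width: 0.0426
```

```bash
python3 -c "
from h import *
st()
cv2.imwrite('pics/wrist3.png',cv2.cvtColor(ctrl.capture('wrist'),cv2.COLOR_RGB2BGR))"
```

```text
4.6 [0.4463 0.0566 0.0238] j [ 0.6   0.45 -0.99  2.3   0.87  0.58  0.49] F [-0.1  0.2 -0.1]
phi 0.178 z [ 0.177 -0.009 -0.984] x [ 0.025  1.    -0.005]
```

View pics/wrist3.png

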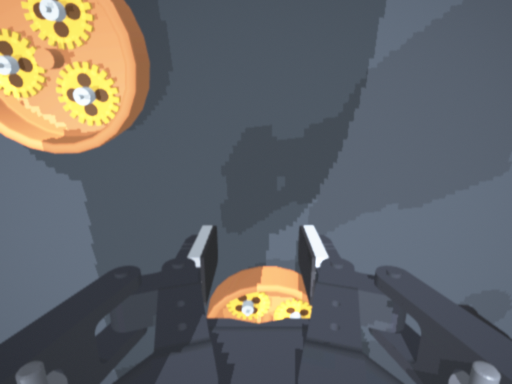

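Emit:
{"api": "jog_arm", "payload": {"plan": [{"rot": [0,0,0],"slide": [0.4,0.1,-0.5],"gripper": 0},{"rot": [0,0,0],"slide": [0.6,0.05,0],"gripper": 0},{"rot": [0,-0.02,0],"slide": [0.6,0,0],"gripper": 0},{"rot": [0,-0.02,0],"slide": [0.6,0,0],"gripper": 0},{"rot": [0,-0.02,0],"slide": [0.6,0,0],"gripper": 0},{"rot": [0,-0.03,0],"slide": [0.6,0,0],"gripper": 0},{"rot": [0,-0.03,0],"slide": [0.6,0,0],"gripper": 0}]}}

```text
clock: 5.35
position: [0.4935, 0.0581, 0.0222]
tcp_rot: [2.08, 2.02, 0.319]
force: [-0.3, -0.1, -1.0]
width: 0.0428
```

```bash
python3 -c "
from h import *
st()
cv2.imwrite('pics/wrist4.png',cv2.cvtColor(ctrl.capture('wrist'),cv2.COLOR_RGB2BGR))
cv2.imwrite('pics/top4.png',cv2.cvtColor(ctrl.capture('top'),cv2.COLOR_RGB2BGR))
crop('pics/top4.png','pics/top4z.png',150,130,400,330,3)"
```

```text
5.35 [0.4935 0.0581 0.0222] j [ 0.49  0.44 -0.86  2.3   1.12  0.47  0.27] F [-0.3 -0.1 -1. ]
phi 0.313 z [ 0.308 -0.009 -0.951] x [ 0.029  1.    -0.   ]
```

View pics/wrist4.png

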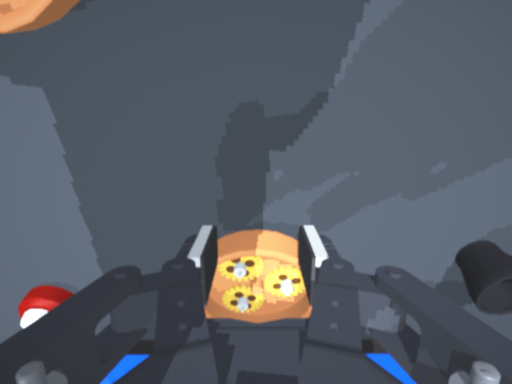

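View pics/top4z.png

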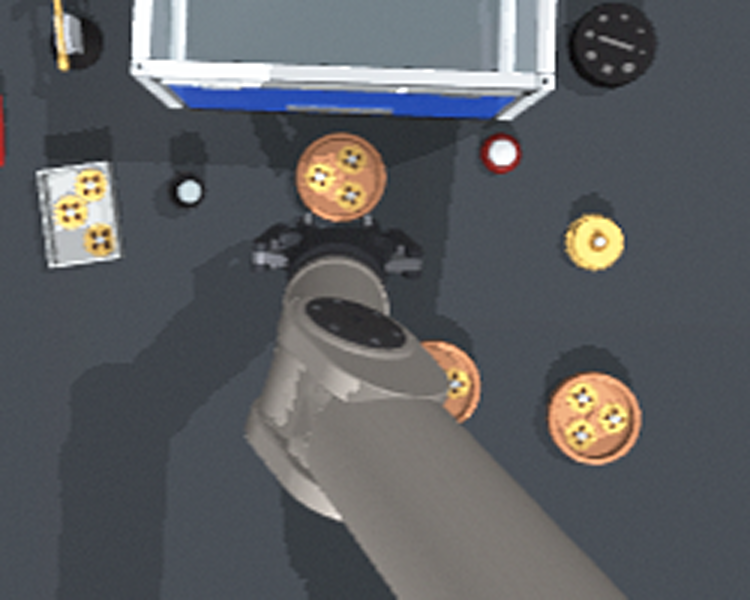

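Emit:
{"api": "jog_arm", "payload": {"plan": [{"rot": [0,-0.02,0],"slide": [0.7,0,-0.3],"gripper": 0},{"rot": [0,-0.03,0],"slide": [0.7,0,-0.1],"gripper": 0},{"rot": [0,-0.03,0],"slide": [0.7,0,0],"gripper": 0},{"rot": [0,-0.03,0],"slide": [0.7,0,0],"gripper": 0},{"rot": [0,-0.03,0],"slide": [0.7,0,0],"gripper": 0},{"rot": [0,-0.03,0],"slide": [0.7,0,0],"gripper": 0}]}}

```text
clock: 6.05
position: [0.5374, 0.0585, 0.0198]
tcp_rot: [1.975, 1.917, 0.483]
force: [-0.2, -0.1, -0.1]
width: 0.0429
```

```bash
python3 -c "
from h import *
st()"
```

```text
6.05 [0.5374 0.0585 0.0198] j [ 0.38  0.46 -0.74  2.33  1.68  0.42 -0.27] F [-0.2 -0.1 -0.1]
phi 0.49 z [ 0.47  -0.01  -0.882] x [0.029 1.    0.004]
```

Emit:
{"api": "jog_arm", "payload": {"plan": [{"rot": [0,-0.03,0],"slide": [0.6,0,0],"gripper": 0},{"rot": [0,-0.04,0],"slide": [0.5,-0.02,0],"gripper": 0},{"rot": [0,-0.04,0],"slide": [0.5,-0.02,0],"gripper": 0},{"rot": [0,-0.04,0],"slide": [0.5,-0.02,0],"gripper": 0},{"rot": [0,-0.04,0],"slide": [0.5,-0.02,0],"gripper": 0},{"rot": [0,-0.04,0],"slide": [0.5,-0.02,0],"gripper": 0}]}}

```text
clock: 6.65
position: [0.5715, 0.0581, 0.022]
tcp_rot: [1.825, 1.766, 0.69]
force: [-1.1, -0.4, -0.6]
width: 0.0427
```

```bash
python3 -c "
from h import *
st()
cv2.imwrite('pics/scene5.png',cv2.cvtColor(ctrl.capture('scene'),cv2.COLOR_RGB2BGR))
cv2.imwrite('pics/top5.png',cv2.cvtColor(ctrl.capture('top'),cv2.COLOR_RGB2BGR))
crop('pics/scene5.png','pics/scene5z.png',120,80,420,280,2.6)
crop('pics/top5.png','pics/top5z.png',150,60,400,260,3)"
```

```text
6.65 [0.5715 0.0581 0.022 ] j [ 0.46  0.6  -0.86  2.4   2.26  0.72 -0.76] F [-1.1 -0.4 -0.6]
phi 0.732 z [ 0.668 -0.009 -0.744] x [0.028 1.    0.013]
```

View pics/scene5z.png

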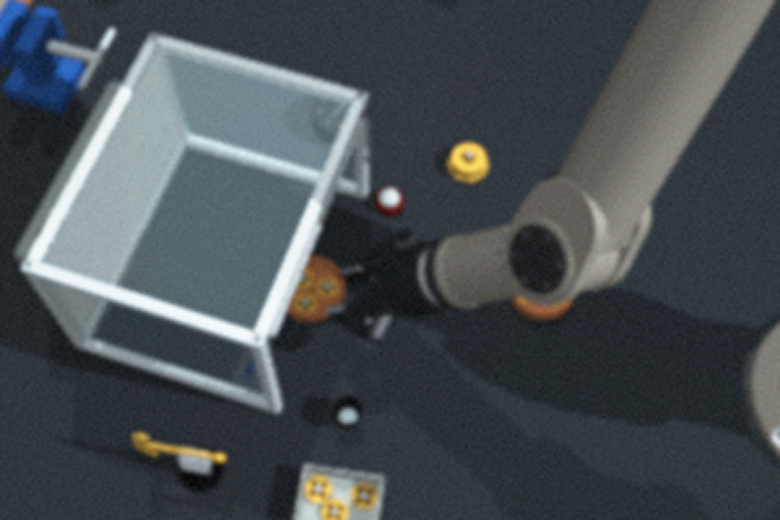

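View pics/top5z.png

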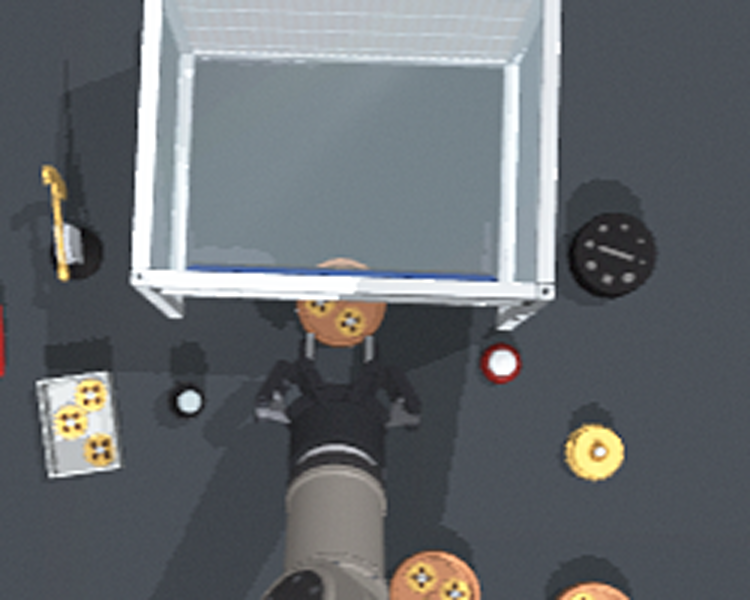

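Emit:
{"api": "jog_arm", "payload": {"plan": [{"rot": [-0.01,-0.02,0],"slide": [0.6,-0.02,-0.2],"gripper": 0},{"rot": [0,-0.02,0],"slide": [0.7,-0.02,-0.1],"gripper": 0},{"rot": [0,-0.02,0],"slide": [0.7,-0.02,0],"gripper": 0},{"rot": [0,-0.02,0],"slide": [0.7,-0.02,0],"gripper": 0},{"rot": [0,0,0],"slide": [0.7,-0.02,0],"gripper": 0},{"rot": [0,0,0],"slide": [0.7,-0.02,0],"gripper": 0}]}}

```text
clock: 7.35
position: [0.6145, 0.0579, 0.0209]
tcp_rot: [1.761, 1.716, 0.742]
force: [-2.6, 1.2, 2.3]
width: 0.043
```

```bash
python3 -c "
from h import *
st()
cv2.imwrite('pics/scene6.png',cv2.cvtColor(ctrl.capture('scene'),cv2.COLOR_RGB2BGR))
cv2.imwrite('pics/top6.png',cv2.cvtColor(ctrl.capture('top'),cv2.COLOR_RGB2BGR))
crop('pics/scene6.png','pics/scene6z.png',120,80,420,280,2.6)
crop('pics/top6.png','pics/top6z.png',150,60,400,260,3)"
```

```text
7.35 [0.6145 0.0579 0.0209] j [ 0.45  0.68 -0.84  2.35  2.37  0.81 -0.78] F [-2.6  1.2  2.3]
phi 0.814 z [ 0.727 -0.017 -0.687] x [0.025 1.    0.002]
```

View pics/scene6z.png

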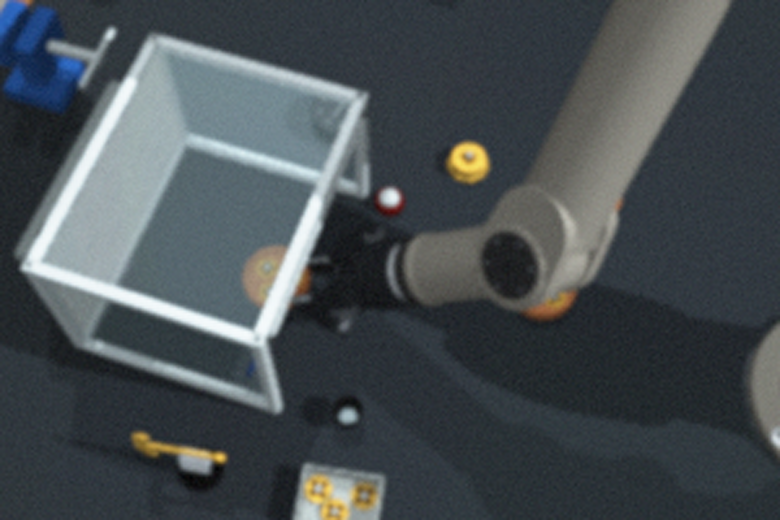

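View pics/top6z.png

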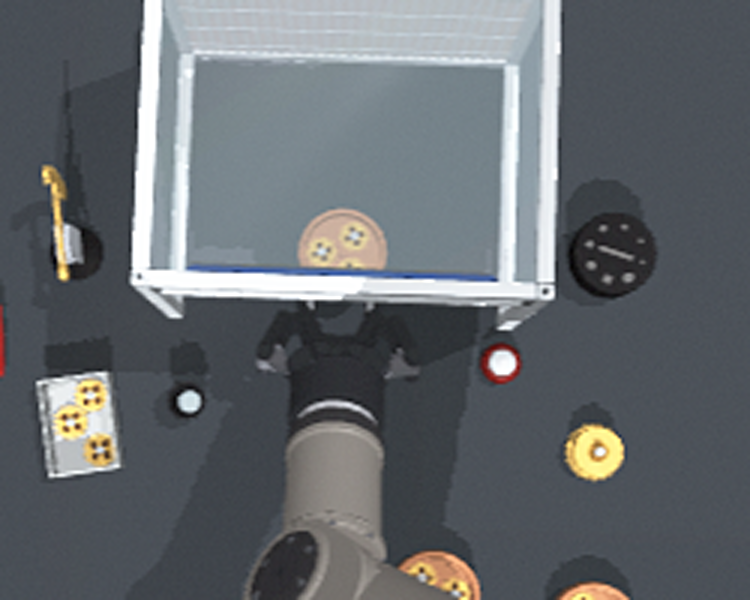

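Emit:
{"api": "jog_arm", "payload": {"plan": [{"rot": [0,0,0],"slide": [0.7,-0.02,0],"gripper": 0},{"rot": [0,0,0],"slide": [0.7,-0.02,0],"gripper": 0},{"rot": [0,0,0],"slide": [0.7,-0.02,0],"gripper": 0},{"rot": [0,0,0],"slide": [0.7,-0.02,0],"gripper": 0},{"rot": [0,0,0],"slide": [0.6,-0.02,0],"gripper": 0}]}}

```text
clock: 7.95
position: [0.6515, 0.0562, 0.0211]
tcp_rot: [1.762, 1.715, 0.741]
force: [-1.6, -0.5, 0.5]
width: 0.0428
```

```bash
python3 -c "
from h import *
st()
print(p2w('top',264,129.3,.018))
cv2.imwrite('pics/scene7.png',cv2.cvtColor(ctrl.capture('scene'),cv2.COLOR_RGB2BGR))
cv2.imwrite('pics/top7.png',cv2.cvtColor(ctrl.capture('top'),cv2.COLOR_RGB2BGR))
crop('pics/scene7.png','pics/scene7z.png',120,80,420,280,2.6)
crop('pics/top7.png','pics/top7z.png',150,60,400,260,3)"
```

```text
7.95 [0.6515 0.0562 0.0211] j [ 0.44  0.7  -0.81  2.27  2.35  0.76 -0.73] F [-1.6 -0.5  0.5]
phi 0.814 z [ 0.727 -0.018 -0.687] x [0.026 1.    0.002]
[0.69349503 0.05604966 0.018     ]
```

View pics/scene7z.png

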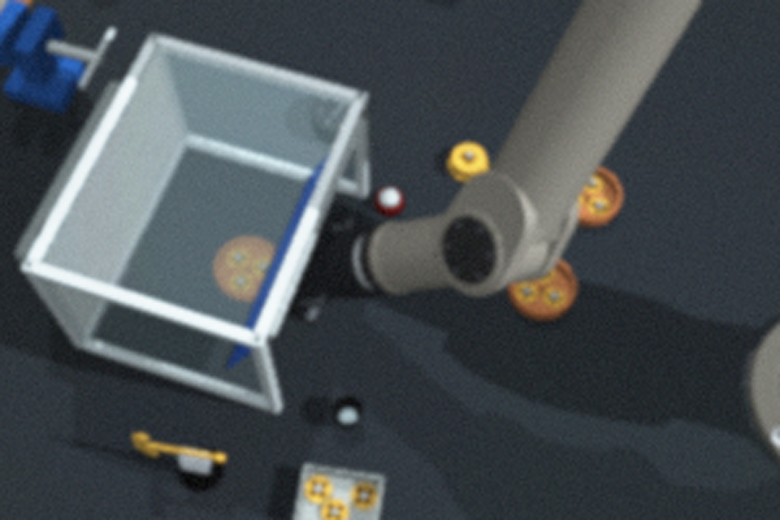

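View pics/top7z.png

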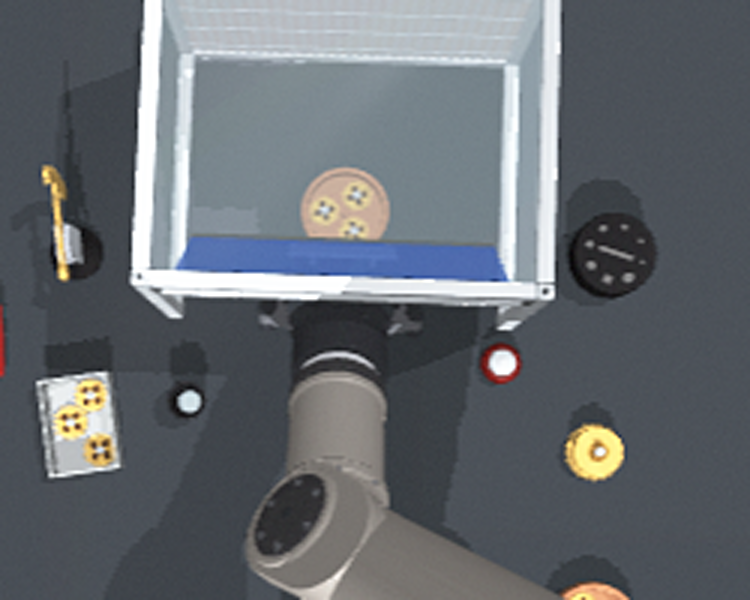

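Emit:
{"api": "jog_arm", "payload": {"plan": [{"rot": [0,0,0],"slide": [0.7,0,0],"gripper": 0},{"rot": [0,0,0],"slide": [0.7,0,0],"gripper": 0},{"rot": [0,0,0],"slide": [0.7,0,0],"gripper": 0},{"rot": [0,0,0],"slide": [0.5,0,0],"gripper": 0},{"rot": [0,0,0],"slide": [0.2,0,0],"gripper": 0}]}}

```text
clock: 8.55
position: [0.6817, 0.0562, 0.0209]
tcp_rot: [1.762, 1.715, 0.741]
force: [-1.0, -1.3, 0.9]
width: 0.0428
```

```bash
python3 -c "
from h import *
st()
cv2.imwrite('pics/top8.png',cv2.cvtColor(ctrl.capture('top'),cv2.COLOR_RGB2BGR))
crop('pics/top8.png','pics/top8z.png',150,60,400,260,3)"
```

```text
8.55 [0.6817 0.0562 0.0209] j [ 0.42  0.72 -0.79  2.2   2.33  0.72 -0.69] F [-1.  -1.3  0.9]
phi 0.813 z [ 0.726 -0.018 -0.687] x [0.026 1.    0.002]
```

View pics/top8z.png

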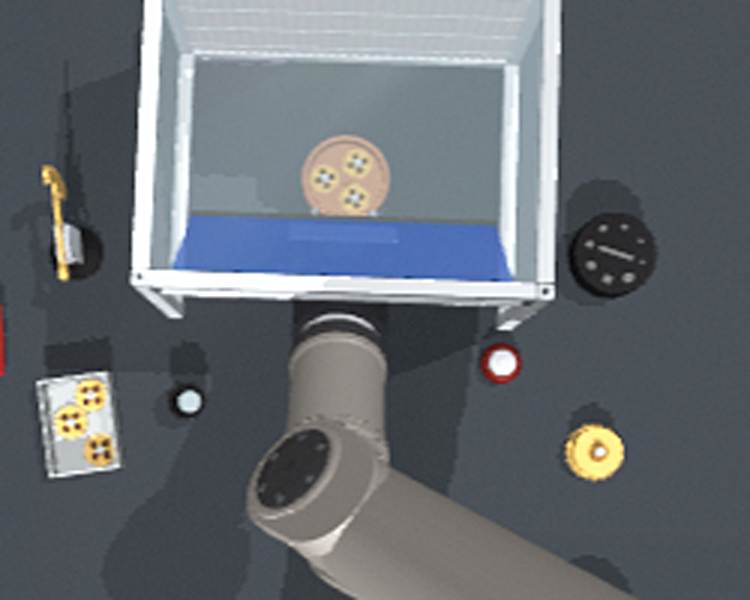

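Emit:
{"api": "jog_arm", "payload": {"plan": [{"rot": [0,0,0],"slide": [-0.5,0.01,0],"gripper": 0},{"rot": [0,0,0],"slide": [-1,0.02,0],"gripper": 0},{"rot": [0,0,0],"slide": [-1,0.02,0],"gripper": 0},{"rot": [0,0,0],"slide": [-1,0.02,0],"gripper": 0},{"rot": [0,0,0],"slide": [-1,0.02,0],"gripper": 0},{"rot": [0,0,0],"slide": [-1,0.02,0],"gripper": 0},{"rot": [0,0,0],"slide": [-1,0.02,0],"gripper": 0},{"rot": [0,0,0],"slide": [-1,0.02,0],"gripper": 0}]}}

```text
clock: 9.4
position: [0.5999, 0.0574, 0.0209]
tcp_rot: [1.762, 1.715, 0.74]
force: [0.1, -0.7, -0.2]
width: 0.0426
```

```bash
python3 -c "
from h import *
st()
cv2.imwrite('pics/top9.png',cv2.cvtColor(ctrl.capture('top'),cv2.COLOR_RGB2BGR))
crop('pics/top9.png','pics/top9z.png',150,60,400,260,3)"
```

```text
9.4 [0.5999 0.0574 0.0209] j [ 0.45  0.67 -0.85  2.38  2.37  0.83 -0.8 ] F [ 0.1 -0.7 -0.2]
phi 0.813 z [ 0.726 -0.018 -0.687] x [0.026 1.    0.001]
```

View pics/top9z.png

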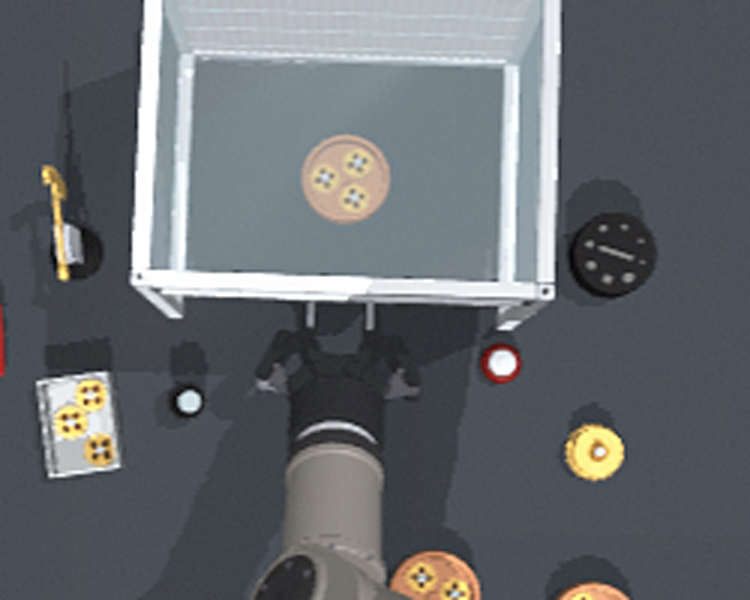

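Emit:
{"api": "jog_arm", "payload": {"plan": [{"rot": [0,0.02,0],"slide": [-0.8,0.02,0],"gripper": 0},{"rot": [0,0.02,0],"slide": [-0.8,0.02,0],"gripper": 0},{"rot": [0,0.02,0],"slide": [-0.8,0.02,0.1],"gripper": 0},{"rot": [0,0.03,0],"slide": [-0.7,0.02,0.1],"gripper": 0},{"rot": [0,0.04,0],"slide": [-0.7,0,0.3],"gripper": 0},{"rot": [0,0.04,0],"slide": [-0.7,0,0.5],"gripper": 0},{"rot": [0,0.04,0],"slide": [-0.7,0,1],"gripper": 0},{"rot": [0,0.04,0],"slide": [-0.5,0,1],"gripper": 0},{"rot": [0,0,0],"slide": [0,0,1],"gripper": 0},{"rot": [0,0,0],"slide": [0,0,1],"gripper": 0}]}}

```text
clock: 10.45
position: [0.5373, 0.0611, 0.0747]
tcp_rot: [1.932, 1.885, 0.533]
force: [-0.2, -0.1, -1.1]
width: 0.0426
```

```bash
python3 -c "
from h import *
st()
cv2.imwrite('pics/topA.png',cv2.cvtColor(ctrl.capture('top'),cv2.COLOR_RGB2BGR))
cv2.imwrite('pics/sceneA.png',cv2.cvtColor(ctrl.capture('scene'),cv2.COLOR_RGB2BGR))
cv2.imwrite('pics/wristA.png',cv2.cvtColor(ctrl.capture('wrist'),cv2.COLOR_RGB2BGR))
crop('pics/sceneA.png','pics/sceneAz.png',120,80,420,280,2.6)
crop('pics/topA.png','pics/topAz.png',130,60,380,260,3)"
```

```text
10.45 [0.5373 0.0611 0.0747] j [ 0.37  0.31 -0.73  2.35  1.54  0.36 -0.17] F [-0.2 -0.1 -1.1]
phi 0.55 z [ 0.523 -0.012 -0.852] x [0.024 1.    0.001]
```

View pics/topAz.png

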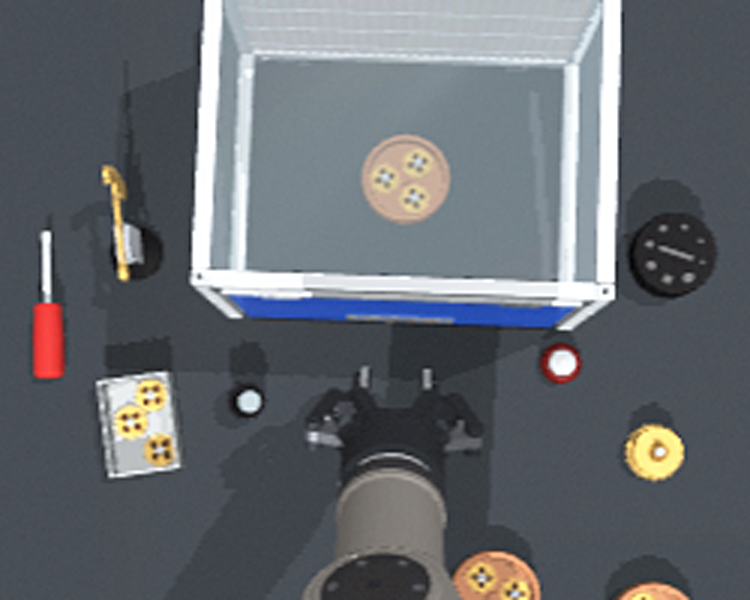

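View pics/sceneAz.png

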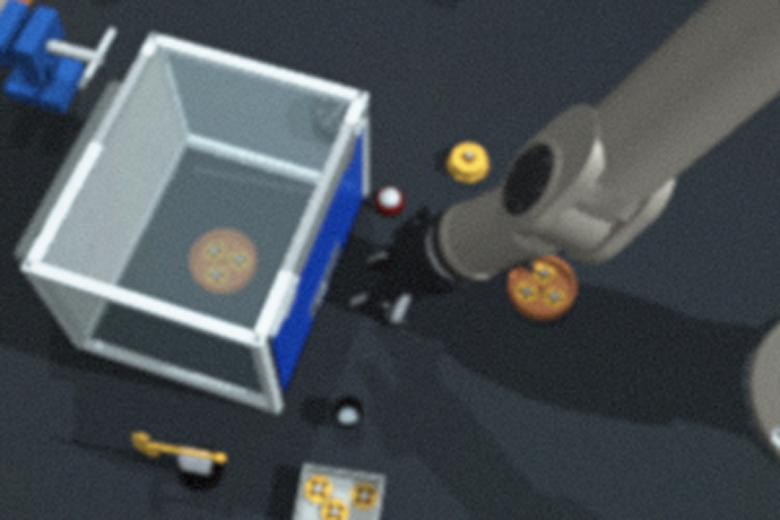

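View pics/wristA.png

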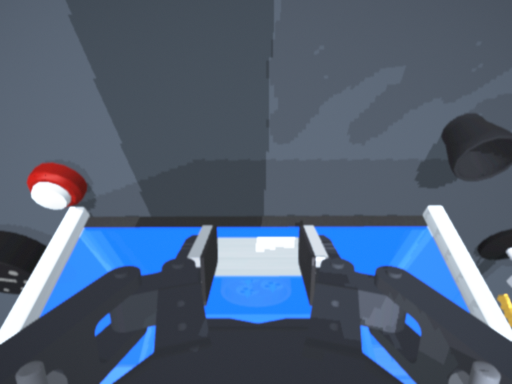

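The flap hangs shut along its whole lower edge, and the tray is inside at about (405,179) in the enlarged top view. I'll back off slightly, let things settle, and compare the bystanders with the first picture.

Emit:
{"api": "jog_arm", "payload": {"plan": [{"rot": [0,0.04,0],"slide": [-0.5,0,1],"gripper": 0},{"rot": [0,0.04,0],"slide": [-0.5,0,1],"gripper": 0},{"rot": [0,0,0],"slide": [0,0,1],"gripper": 0},{"rot": [0,0,0],"slide": [0,0,0],"gripper": 0},{"rot": [0,0,0],"slide": [0,0,0],"gripper": 0},{"rot": [0,0,0],"slide": [0,0,0],"gripper": 0},{"rot": [0,0,0],"slide": [0,0,0],"gripper": 0}]}}

```text
clock: 11.3
position: [0.5248, 0.0594, 0.0973]
tcp_rot: [1.98, 1.933, 0.459]
force: [-0.4, -0.4, 0.8]
width: 0.0428
```

```bash
python3 -c "
from h import *
st()
cv2.imwrite('pics/topB.png',cv2.cvtColor(ctrl.capture('top'),cv2.COLOR_RGB2BGR))
print('tray',p2w('top',265.2,119.6,.018))
a=cv2.imread('pics/top0.png');b=cv2.imread('pics/topB.png')
A=a.astype(int);B=b.astype(int)
for n,(x0,y0,x1,y1) in dict(tin=(160,180,192,222),loupe=(204,184,222,204),oiler=(306,170,328,192),barrel=(335,198,362,224),block=(336,128,372,164),clip=(160,110,186,156),driver=(138,132,156,190),flap=(200,158,330,172),tray3=(328,250,368,288),tray2=(276,240,314,276)).items():
    g=lambda i:np.float64(cv2.cvtColor(i[y0:y1,x0:x1],cv2.COLOR_BGR2GRAY)); s,r=cv2.phaseCorrelate(g(a),g(b)); print(n,np.round(s,2),round(r,2),np.abs(A-B)[y0:y1,x0:x1].mean().round(1))
crop('pics/topB.png','pics/topBz.png',130,60,380,260,3)"
```

```text
11.3 [0.5248 0.0594 0.0973] j [ 0.45  0.25 -0.81  2.3   1.03  0.38  0.34] F [-0.4 -0.4  0.8]
phi 0.469 z [ 0.452 -0.014 -0.892] x [ 0.025  1.    -0.003]
tray [0.71955892 0.05324661 0.018     ]
tin [0.02 0.51] 0.99 2.7
loupe [ 0.  -0.1] 1.0 2.2
oiler [-0.01  0.19] 0.97 8.4
barrel [0.47 0.46] 1.0 2.2
block [0.07 0.04] 0.98 2.1
clip [0.47 0.06] 1.0 2.2
driver [ 0.04 -0.02] 1.0 2.1
flap [0.81 0.51] 0.74 20.9
tray3 [0.   0.03] 0.99 2.4
tray2 [-0.22  0.05] 0.47 22.1
```

View pics/topBz.png

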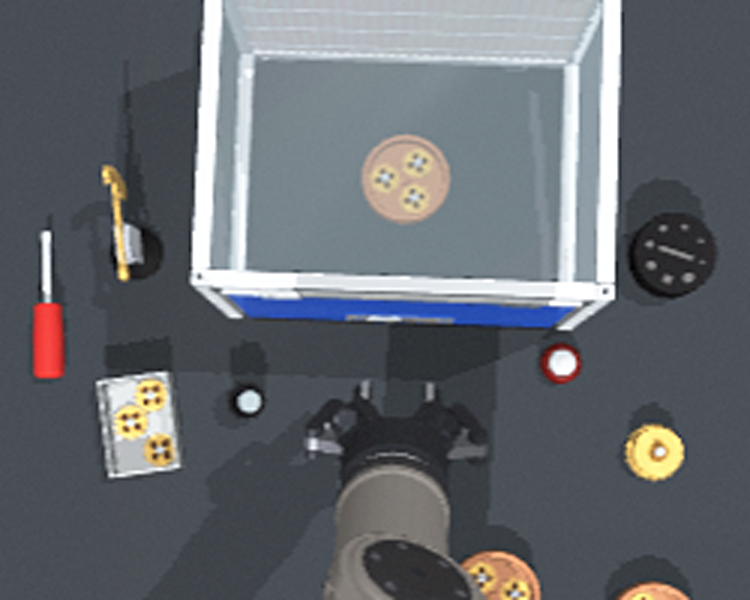

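```bash
python3 -c "
from plant import ctrl
print(ctrl.job_done())"
```

```text
the job is handed in; nothing more can be done
None
```

I pushed the leftmost pearwood tray flat along the slate with the half-open fingertips, under the blue flap and into the box. I then drew the fingers out and handed the job in at about 11.4 s; no verdict was reported.

**Tray:** it measures at (0.720, 0.053) m in the last top picture. That is about 12 cm behind the mouth, against the 8.4 cm needed for the flap to clear it.

**Flap:** it hangs fully shut in the last top view, and in the scene and wrist views just before it. The gripper stands clear of it and touches nothing.

**Forces:** the highest wrist force I read was about 4 N, sampled at the end of each move rather than throughout.

**Other things:** all the listed things look unmoved against the first top picture.
- **Half-pixel shifts:** the numeric comparison gave shifts of about half a pixel (about 1 mm) for the tin, barrel and clip. Their pixels differ only by noise, so I take those shifts as measurement error.
- **Could not check by number:** the flap and oil cup regions changed in lighting and shadow, and the arm partly hid the second tray. I judged those by eye.

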